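# Make up two instrument service kits

### The job

Make up the two service kits. Levelling kit, square tray: lay the bubble level flat in the long pocket and stand the brass foot screw, thread up, in the empty small pocket. Sighting kit, long tray: stand the smaller eyepiece upright in the empty square pocket and load the smaller aluminium disc into the spring cartridge, pressing it down until its top is flush with the mouth or lower, so that it stays there; set the level and the eyepiece down without dropping them, and leave the large eyepiece and the large disc where they are.

Things in the scene. Friction and masses are not known exactly. Their poses are not given: they have to be found in the camera images.
- level: Bubble level: aluminium bar 24 wide (x) x 80 long (y) x 24 mm high, a green glass vial along its top (31 mm high in all; the vial is 13 mm wide). Lies on the mat, roughly along the table's y. Origin at the centre of its underside, z up. About 0.12 kg.
- foot_screw: Levelling foot screw standing on its head: brass knurled head 36 mm diameter x 22 mm high, on it a steel thread 12 mm diameter x 22 mm high that points up (44 mm in all). Origin at the centre of the underside of the head, z up. About 0.2 kg.
- eyepiece: The smaller of two black eyepieces, standing upright: lower barrel 40 mm diameter x 26 mm high, upper barrel 30 mm diameter x 18 mm (44 mm in all), glass on top. Origin at the centre of its underside, z up. About 0.11 kg.
- disc: The smaller of two plain aluminium spacer discs with a dark spot on top: 40 mm diameter, 16 mm thick, lying flat. Origin at the centre of its underside, z up. About 0.055 kg.
- eyepiece_large: The larger black eyepiece, not part of any kit: 52 mm diameter x 40 mm, then 38 mm diameter, 66 mm high in all, upright. Origin at the centre of its underside. To be left alone.
- disc_large: The larger aluminium disc, not part of any kit: 58 mm diameter, 16 mm thick. Origin at the centre of its underside. To be left alone.
- tray_square: Grey levelling kit tray, fixed, 136 (x) x 150 (y) mm; floor 4 mm thick, 3 mm walls with tops at 10 mm. Origin: centre of underside, z up. Long pocket for the level along the tray's y: x -65 to -1.5, y -72 to 72 mm (centre -33, 0). Empty small pocket for the foot screw: x 1.5 to 65, y 1.5 to 72 mm (centre 33, 37). The third pocket (36, -40) holds a fixed carton, top at 14 mm.
- tray_long: Grey sighting kit tray, fixed, 92 (x) x 236 (y) mm; floor 4 mm thick, 3 mm walls with tops at 10 mm. Origin: centre of underside, z up. Empty pocket for the eyepiece: x -43 to 43, y -115 to -21.5 mm (centre 0, -68). The cartridge is fixed in the tray, axis at (0, 71). Between them three fixed brass pins in a row at y = 4, tops at 9 mm.
- cartridge: Spring cartridge fixed in the long tray, same axes: a 78 mm square flange 4 mm thick with an upright aluminium tube, 68 mm outside, 50 mm bore, open at the top. Origin: centre of the flange's underside, z up; mouth at z = 30 mm (34 above the table). In it a flat brass follower, 47 mm diameter, takes the disc; its top is 24 mm above the origin, less the follower joint's value.
- follower (a joint): How far the cartridge's follower is pushed down, m: 0 up, 0.012 at the bottom stop; starts at 0 to 0.003. A spring (1 to 2.2 N) and a friction brake (3.5 N) resist the push, 4.5 to 6 N in all; the brake holds the follower where it is left. With the disc on it, the disc's top is flush with the mouth at 0.010 and 2 mm below it at 0.012.
Not all that is in view belongs to the job. Several things have the shape of the foot_screw; the one meant has the colours described above. Leave any purple look-alike of the level alone.

How it is judged (in metres and radians):
At the end, for the whole second after the job is handed in: Level and foot screw in their pockets of the square tray, small eyepiece in its pocket of the long tray: on the floor (2.5 mm), upright (0.12 rad). Small disc flat in the bore, within 8 mm of its axis, follower down 8 mm or more. Large eyepiece and disc moved under 25 mm. All at rest (x of level in the frame of tray_square between -0.056 and -0.01 m and y of level in the frame of tray_square between -0.035 and 0.035 m and z of each of level, foot_screw in the frame of tray_square below 0.0065 m and angle between each of level, foot_screw, eyepiece, disc's own z axis and vertical below 0.12 rad and linear speed of each of level, foot_screw, eyepiece, disc below 0.02 m/s and x of foot_screw in the frame of tray_square between 0.016 and 0.051 m and y of foot_screw in the frame of tray_square between 0.016 and 0.058 m and x of eyepiece in the frame of tray_long between -0.027 and 0.027 m and y of eyepiece in the frame of tray_long between -0.099 and -0.038 m and z of eyepiece in the frame of tray_long below 0.0065 m and horizontal distance between disc and cartridge below 0.008 m and z of disc in the frame of cartridge between 0.009 and 0.017 m and value of joint follower above 0.008 m and distance of each of eyepiece_large, disc_large from where it was at the start of the episode below 0.025 m); the robot touches nothing.
It fails at once if The level is dropped (falls freely from about 30 mm or more) (linear speed of level above 0.75 m/s and contact force between the fingers and level below 0.05 N).
It fails at once if The small eyepiece is dropped (falls freely from about 30 mm or more) (linear speed of eyepiece above 0.75 m/s and contact force between the fingers and eyepiece below 0.05 N).
It fails at once if The large eyepiece or the large disc is moved by more than 25 mm (distance of any of eyepiece_large, disc_large from where it was at the start of the episode above 0.025 m).
It also fails if it takes over 112 s, if anything falls off the work surface, if the arm or the gripper's body presses on something with over 40 N, if the wrist force passes 120 N, or if a joint passes its speed limit or range.

### The arm

A 6-joint arm with a two-finger parallel gripper is mounted at the origin on the work surface. World frame = base frame: x ahead of the robot, y to its left, z up, the work surface at z = 0. Lengths are in mm, angles in rad, forces in N, time in s.
With the tool pointing down it reaches from about 300 to 775 mm from the base axis. Payload 14.6 kg.
Tool frame: the origin (TCP) lies between the finger pads; the fingertips stand 19 mm ahead of it and the grasp point (between the pads) is the TCP; x points along the fingers, y is the direction in which the jaws open and shut, and the axes are right-handed (so a half turn about x gives the same grasp; the last joint's range is limited). The gripper opens to 94 mm and grips with 3 to 60 N. Pads are 16 mm wide; open, the fingers measure 119 mm over their backs; the gripper's body (75 mm by 177 mm) begins 78 mm behind the grasp point.
Start: joints at [1.199, 0.3, 1.521, -0, 1.321, -0.067], TCP at [165.054, 524.64, 224.446] pointing down, gripper open.
Joint ranges: [-3.03, 3.03], [-0.79, 2.21], [0.23, 2.52], [-1.04, 4.18], [0, 3.07], [-2.55, 2.55]. Speed limits (rad/s): [2.22, 2.22, 2.57, 3.14, 3.14, 3.14].

### API

Orientations are given as [roll, pitch, yaw] about the fixed x, y, z axes, in that order (R = Rz(yaw) Ry(pitch) Rx(roll)).
In Python, from cell import manip gives the robot as it stands.
- The arm moves only by the tool jog_arm, never from a script. Its argument "series" is one flat list of numbers, 7 for each row, row after row: the turn, a rotation vector about the world's x, y, z in rad, then the shift along the world's x, y, z in m, then the opening, from -1 (shut) to 1 (fully open). A call has 1 to 20 rows; each row is the pose to reach, as a shift and turn from the pose commanded when the call began; what a row does not reach only later rows make up. A row lasts 1/8 s, in which the tool goes at most 62.5 mm and 10.7 degrees, less where a joint would pass 70% of its speed; a pose out of reach is approached as far as the arm can. A call with a gripper value outside its range is refused whole. The fingers move at their own pace and stop on an object; "squeeze" is the grip in N (left out, the last holds). Time passes only in rows, so rows that repeat a pose let the fingers close. It gives the time, the measured TCP pose, the force and the opening at its end, in the units of the state.
- manip.read_state(): the state, without advancing time (a new reading comes with each control period).
- manip.camera(name): name is "scene" or "top" or "wrist"; returns a dict with "color" (400x640x3 uint8, blue, green, red), "range_z" (400x640 float32, mm along the optical axis (not along the pixel's ray), 0 where there is no reading), "fx", "fy", "cx", "cy" (pixels), "pose" (4x4, takes a point from camera to world coordinates); the wrist camera has in their place "mount" (4x4, takes a point from camera to tool coordinates, whose origin is the TCP and whose axes are the tool frame's). Camera axes: x right, y down, z forward; pixel columns grow to the right and rows downward; lengths in mm; the calibration is good to about 2 mm. A picture is of the moment at which its call begins: read the wrist's pose just before it.
- manip.sign_off(): hands the job in, once; it reports no verdict.
The state is a dict: "clock": time; "joints": joint angles; "qd": joint speeds; "effort": joint torques, N m; "eef_pos": TCP position; "eef_rot": TCP orientation; "wrist_force": force on the tool from outside, world axes, zero at the start; "moment": the same for the moment, N m; "finger_gap": finger opening in mm.
Only numpy, scipy, OpenCV 4.12 (cv2) and the standard library are available. Lean on these libraries where they do the work, as an engineer would, in place of code of your own. Each camera call takes 0.05 s, during which the arm holds its last target.

## Working session

There is one attempt and no reset: what is moved stays moved. The work goes in short steps, Python scripts to look and compute and a tool call to move; the robot and the scene stay as the last step left them, time stands still between calls to the robot, and variables do not carry over. Pictures are saved under pics/ and viewed, and the job is handed in when it is done.

Besides the shell and the picture viewer there is one more tool, called after ">>>" as name(argument=value, ...) on one line, values as JSON. jog_arm: Moves the arm, as the interface text tells. Its arguments: {"type":"object","properties":{"series":{"type":"array","items":{"type":"number"}},"squeeze":{"type":"number"}},"required":["series"]}

```bash
mkdir -p pics; ls
python3 - <<'E'
from cell import manip
import cv2
s=manip.read_state();print(s)
for n in ("scene","top"):
    c=manip.camera(n);cv2.imwrite(f"pics/{n}0.png",c["color"]);print(n,c["fx"],c["fy"],c["cx"],c["cy"],c["pose"])
E
```

```text
pics
{'clock': 0.0, 'joints': array([ 1.19943413e+00,  3.00488771e-01,  1.52158112e+00, -2.93164612e-07,
        1.32068792e+00, -6.66194556e-02]), 'qd': array([ 1.49956473e-04, -2.47478526e-04, -2.06312246e-03,  1.09807601e-03,
       -1.78187383e-03, -1.91025099e-05]), 'effort': array([ 3.54215872e-04, -5.31813455e+01, -3.52737665e+01,  7.08123785e-02,
        2.44895130e-02, -9.20111074e-05]), 'eef_pos': array([164.95274847, 524.43179152, 223.87660611]), 'eef_rot': array([-1.63717207,  1.56963117, -1.94191475]), 'wrist_force': array([-0.57582768,  0.27785364,  0.45900586]), 'moment': array([-0.02810777,  0.05312231,  0.01197965]), 'finger_gap': 94.12662623334931}
scene 505.26187995371805 505.26187995371805 324.6917716346954 195.7308993250007 [[ 6.12887648e-01  5.66303286e-01 -5.51061992e-01  1.18445729e+03]
 [ 7.90076896e-01 -4.28486605e-01  4.38380803e-01 -4.86289428e+02]
 [ 1.21338075e-02 -7.04059527e-01 -7.10037290e-01  8.63905255e+02]
 [ 0.00000000e+00  0.00000000e+00  0.00000000e+00  1.00000000e+00]]
top 411.5585747678124 411.5585747678124 315.117723657869 201.65243132904257 [[ 5.58464960e-04 -9.87108772e-01  1.60049868e-01  3.91169326e+02]
 [-9.99456324e-01  4.72520853e-03  3.26301808e-02  1.43442437e+01]
 [-3.29658067e-02 -1.59981075e-01 -9.86569466e-01  8.86403236e+02]
 [ 0.00000000e+00  0.00000000e+00  0.00000000e+00  1.00000000e+00]]
```

View pics/top0.png

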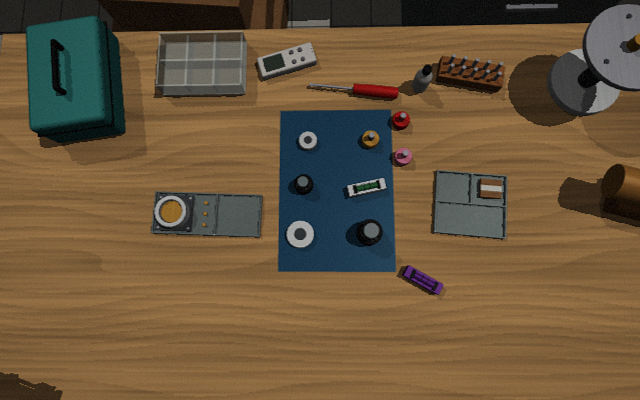

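View pics/scene0.png

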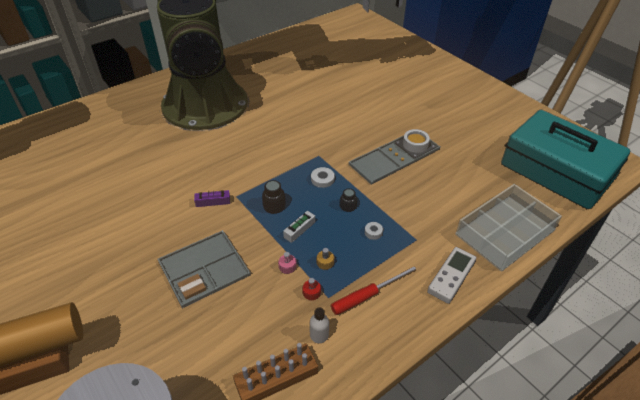

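Top view candidates for the foot screw: brass (370,139), red (400,120) and pink (402,156). I'll enlarge these to confirm, and measure everything else in the same step.

```bash
cat > h.py <<'E'
import numpy as np, cv2
from cell import manip
def ray(c,u,v,z,P=None):
    P=c["pose"] if P is None else P
    d=P[:3,:3]@np.array([(u-c["cx"])/c["fx"],(v-c["cy"])/c["fy"],1.]);o=P[:3,3]
    return o+d*(z-o[2])/d[2]
def cloud(c,P=None):
    P=c["pose"] if P is None else P
    v,u=np.mgrid[0:400,0:640];r=c["range_z"]
    p=np.stack([(u-c["cx"])/c["fx"]*r,(v-c["cy"])/c["fy"]*r,r],-1)
    w=p@P[:3,:3].T+P[:3,3]; w[r==0]=np.nan
    return w
E
python3 - <<'E'
from h import *
for n,(x0,y0,x1,y1) in {"top":(270,100,430,280),"scene":(230,150,420,310)}.items():
    c=manip.camera(n); np.savez(f"{n}.npz",**c)
    cv2.imwrite(f"pics/{n}crop.png",cv2.resize(c["color"][y0:y1,x0:x1],None,fx=3.3,fy=3.3,interpolation=cv2.INTER_CUBIC))
c=manip.camera("top");w=cloud(c);z=w[...,2]
print("table z",np.nanmedian(z[300:390,100:400]),"mat",np.nanmedian(z[250:268,320:350]))
m=(np.nan_to_num(z)>6).astype(np.uint8);m[:100]=0;m[300:]=0;m[:,:140]=0;m[:,515:]=0
n,l,st,ce=cv2.connectedComponentsWithStats(m)
for i in range(1,n):
    if st[i,4]<15:continue
    k=l==i;hz=np.nanpercentile(z[k],95)
    t=k&(z>hz-4)
    print(st[i],"px",ce[i].round(1),"top z",hz.round(1),"mean xyz of top",np.nanmean(w[t],0).round(1),"minAreaRect",cv2.minAreaRect(w[k][:,:2].astype(np.float32)), c["color"][int(ce[i][1]),int(ce[i][0])])
E
```

```text
table z -0.1521391836936914 mat 0.507243853468708
[392 111  18  18 246] px [401.  119.7] top z 43.5 mean xyz of top [ 714.3 -145.9   43.2] minAreaRect ((714.2775268554688, -145.6414031982422), (36.049598693847656, 35.113983154296875), 17.45711326599121) [ 5  7 34]
[299 131  18  19 267] px [307.8 140. ] top z 18.6 mean xyz of top [671.   59.3  16.3] minAreaRect ((670.50390625, 59.538028717041016), (39.01921844482422, 38.168827056884766), 45.628631591796875) [50 47 43]
[362 130  18  18 246] px [370.4 138.7] top z 43.6 mean xyz of top [671.5 -77.7  43.3] minAreaRect ((671.3778686523438, -78.25965881347656), (36.34821701049805, 36.565921783447266), 70.20884704589844) [13 11 10]
[394 148  19  18 251] px [403.  156.2] top z 43.8 mean xyz of top [ 631.6 -147.7   43.6] minAreaRect ((630.7554931640625, -147.89627075195312), (37.40740966796875, 34.636260986328125), 88.55961608886719) [33 23 52]
[434 170  74  69 686] px [471.8 200.8] top z 12.1 mean xyz of top [ 531.2 -289.8   10. ] minAreaRect ((528.9146728515625, -289.06494140625), (151.6097869873047, 137.02842712402344), 84.84660339355469) [
[... 1007 characters left out ...]
3708496, 13.200538635253906), 52.72456741333008) [ 43 107 155]
[357 219  26  26 540] px [369.4 231.6] top z 68.1 mean xyz of top [466.5 -70.5  66.4] minAreaRect ((466.44244384765625, -69.78361511230469), (51.71043395996094, 51.11418533325195), 1.6928211450576782) [102  99  95]
[287 220  27  28 580] px [300.2 233.8] top z 18.3 mean xyz of top [463.9  75.2  16.1] minAreaRect ((463.96453857421875, 74.85617065429688), (56.92679977416992, 55.40174102783203), 45.21894073486328) [52 49 49]
[403 265  41  30 510] px [422.9 279.3] top z 30.6 mean xyz of top [ 369.  -178.9   28.9] minAreaRect ((369.3423767089844, -178.8597412109375), (80.01504516601562, 24.20482063293457), 60.54510498046875) [85 37 66]
```

View pics/topcrop.png

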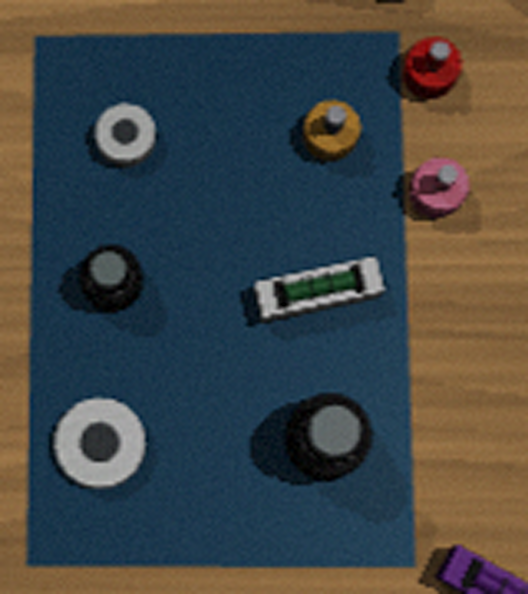

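View pics/scenecrop.png

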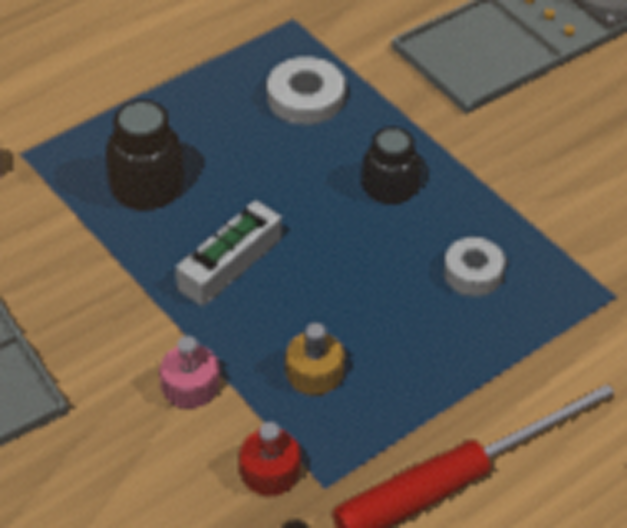

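The brass-headed screw with a grey thread, at top (370,139), is the one described; the neighbours are red and pink. The small eyepiece is at (304,184), the small disc at (308,140), the level with the green vial at (366,187). Next I'll cross-check positions with the scene camera and fit the cartridge mouth.

Run:
```python
from h import *
from scipy.spatial.transform import Rotation as R
s=manip.read_state();print(s["eef_pos"],R.from_euler("xyz",s["eef_rot"]).as_matrix().round(3))
for n in("top","scene"):
    c=dict(np.load(n+".npz"));w=cloud(c);W=w.reshape(-1,3);W=W[~np.isnan(W[:,0])]
    for name,(x,y,r,lo,hi) in dict(level=(563.5,-67,50,22,40),levelr=(563.5,-67,50,6,40),screw=(671.4,-78,26,38,50),screwhead=(671.4,-78,26,17,26),eyep=(571,68,26,40,50),disc=(670.6,59.4,28,12,20),mouth=(512,350,45,30,40),carton=(561,-332,38,12,20),tl=(509.4,279,135,5,40),ts=(529,-289,110,5,12),bigE=(466,-70,35,60,75),bigD=(464,75,40,12,20)).items():
        k=(np.hypot(W[:,0]-x,W[:,1]-y)<r)&(W[:,2]>lo)&(W[:,2]<hi)
        p=W[k][:,:2].astype(np.float32)
        if len(p)<5: print(n,name,"none");continue
        print(n,name,len(p),"z",np.percentile(W[k][:,2],[50,90]).round(1),"mean",p.mean(0).round(1),"circ",np.round(cv2.minEnclosingCircle(p)[0],1),round(cv2.minEnclosingCircle(p)[1],1),"rect",[np.round(q,1) for q in cv2.minAreaRect(p)])
```

```text
[165.01585472 524.54165033 224.1738647 ] [[-0.     0.3    0.954]
 [-0.001  0.954 -0.3  ]
 [-1.    -0.001 -0.   ]]
top level 393 z [25.2 29.8] mean [563.1 -66. ] circ [562.8 -67.5] 40.6 rect [array([563.6, -66.8]), array([24.2, 79.6]), np.float64(11.9)]
top levelr 464 z [24.4 29.5] mean [562.  -66.7] circ [562.1 -67.8] 40.8 rect [array([563.7, -67. ]), array([24.6, 80. ]), np.float64(11.9)]
top screw 32 z [43.  44.9] mean [671.1 -77.7] circ [671.6 -77.8] 6.3 rect [array([671.2, -78. ]), array([11. , 11.7]), np.float64(37.9)]
top screwhead 176 z [21.5 23.2] mean [669.7 -77.8] circ [671.6 -78.1] 19.0 rect [array([671.3, -78. ]), array([35.4, 34.6]), np.float64(53.7)]
top eyep 150 z [43.9 45.9] mean [571.5  68. ] circ [571.6  68.2] 14.8 rect [array([571.8,  67.6]), array([28.1, 27.1]), np.float64(44.8)]
top disc 248 z [15.9 17.8] mean [671.   59.4] circ [671.4  59.4] 20.5 rect [array([671. ,  59.2]), array([39.9, 38. ]), np.float64(58.7)]
top mouth 376 z [33.7 35.6] mean [511.4 349.3] circ [511.9 349.7] 34.4 rect [array([511.5, 349.5]), array([66.1, 65.9]), np.float64(32.0)]
top carton 3
[... 1699 characters left out ...]
z [14.5 16.8] mean [ 562.4 -330.9] circ [ 560.2 -335.4] 35.3 rect [array([ 560.1, -332.6]), array([63.9, 60.4]), np.float64(40.2)]
scene tl 1679 z [ 9.  32.1] mean [515.  287.2] circ [514.3 282.5] 130.8 rect [array([512.2, 283.4]), array([218.6, 252.7]), np.float64(33.7)]
scene ts 1924 z [ 6.7 10.6] mean [ 531.1 -285.6] circ [ 527.6 -279.8] 109.0 rect [array([ 531.8, -283.5]), array([196.5, 188.4]), np.float64(59.9)]
scene bigE 183 z [66.4 68.7] mean [470.1 -70.4] circ [467.9 -68.8] 20.2 rect [array([469.7, -70. ]), array([37.1, 37. ]), np.float64(16.4)]
scene bigD 312 z [16.5 18.3] mean [466.8  75.2] circ [464.7  75.4] 31.2 rect [array([466. ,  75.9]), array([54.5, 59.5]), np.float64(53.2)]
```

>>> jog_arm(series=[0,0,0.305,0.507,-0.465,-0.08,0.3,0,0,0.305,0.507,-0.465,-0.08,0.3,0,0,0.305,0.507,-0.465,-0.08,0.3,0,0,0.305,0.507,-0.465,-0.08,0.3,0,0,0.305,0.507,-0.465,-0.08,0.3,0,0,0.305,0.507,-0.465,-0.08,0.3,0,0,0.305,0.507,-0.465,-0.08,0.3,0,0,0.305,0.507,-0.465,-0.08,0.3,0,0,0.305,0.507,-0.465,-0.08,0.3,0,0,0.305,0.507,-0.465,-0.08,0.3,0,0,0.305,0.507,-0.465,-0.08,0.3,0,0,0.305,0.507,-0.465,-0.08,0.3,0,0,0.305,0.507,-0.465,-0.08,0.3,0,0,0.305,0.507,-0.465,-0.08,0.3], squeeze=15)

```text
clock: 2.0
eef_pos: [671.5, 60.9, 144.9]
eef_rot: [0.394, 1.571, 0.395]
wrist_force: [0.2, -0.7, 0.6]
finger_gap: 61.0
```

```bash
cat >> h.py <<'E'
from scipy.spatial.transform import Rotation as R
def wrist():
    s=manip.read_state();c=manip.camera("wrist")
    T=np.eye(4);T[:3,:3]=R.from_euler("xyz",s["eef_rot"]).as_matrix();T[:3,3]=s["eef_pos"]
    return s,c,T@c["mount"]
E
python3 - <<'E'
from h import *
s,c,P=wrist();print(s["clock"],s["eef_pos"],s["finger_gap"],s["joints"].round(2),s["wrist_force"])
print(R.from_euler("xyz",s["eef_rot"]).as_matrix().round(3)); print(c["mount"].round(2))
cv2.imwrite("pics/w1.png",c["color"])
W=cloud(c,P).reshape(-1,3);W=W[~np.isnan(W[:,0])]
k=(np.hypot(W[:,0]-671.5,W[:,1]-60)<28)&(W[:,2]>12)&(W[:,2]<22);p=W[k][:,:2].astype(np.float32)
print(len(p),np.median(W[k][:,2]),p.mean(0),cv2.minEnclosingCircle(p),cv2.minAreaRect(p))
E
```

```text
2.0 [671.46636089  60.85761368 144.89713017] 60.98507818115187 [ 0.04  0.64  1.21  0.    1.29 -1.54] [ 0.24008571 -0.73390576  0.55635076]
[[ 0.    -0.001  1.   ]
 [ 0.     1.     0.001]
 [-1.     0.     0.   ]]
[[ 0.0000e+00 -2.4000e-01  9.7000e-01 -1.5981e+02]
 [ 1.0000e+00 -0.0000e+00 -0.0000e+00 -1.0000e-02]
 [ 0.0000e+00  9.7000e-01  2.4000e-01 -7.0480e+01]
 [ 0.0000e+00  0.0000e+00  0.0000e+00  1.0000e+00]]
1314 15.692200631154975 [670.50586   60.855183] ((670.9317626953125, 60.821224212646484), 19.833232879638672) ((670.766357421875, 60.7580451965332), (38.669761657714844, 38.490970611572266), 44.77659606933594)
```

View pics/w1.png

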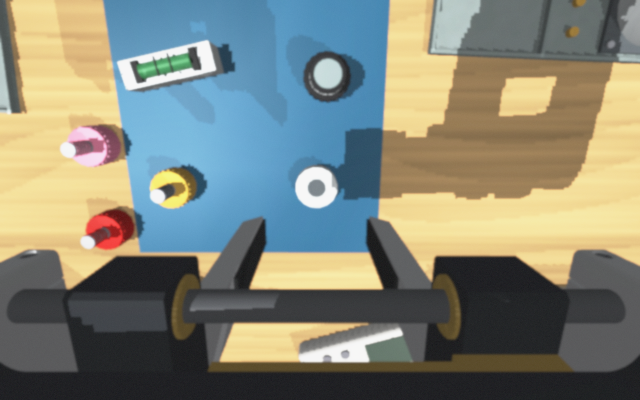

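The wrist view agrees: the disc is at (317,187), about (671,61) mm, under the tool. Descending to grip its upper 6 mm.

>>> jog_arm(series=[0,0,0,-0.001,0.001,-0.06,0.3,0,0,0,-0.001,0.001,-0.1,0.3,0,0,0,-0.001,0.001,-0.115,0.3,0,0,0,-0.001,0.001,-0.115,0.3,0,0,0,-0.001,0.001,-0.115,-0.4,0,0,0,-0.001,0.001,-0.115,-0.4,0,0,0,-0.001,0.001,-0.115,-0.4,0,0,0,-0.001,0.001,-0.115,-0.4,0,0,0,-0.001,0.001,-0.115,-0.4,0,0,0,-0.001,0.001,-0.115,-0.4], squeeze=15)

```text
clock: 3.3
eef_pos: [671.6, 60.7, 30.7]
eef_rot: [0.049, 1.569, 0.049]
wrist_force: [-0.4, 0.5, 6.4]
finger_gap: 39.1
```

>>> jog_arm(series=[0,0,0,0,0,0.04,-0.4,0,0,0,0,0,0.08,-0.4,0,0,0,-0.027,0.048,0.08,-0.4,0,0,0,-0.053,0.097,0.08,-0.4,0,0,0,-0.08,0.145,0.08,-0.4,0,0,0,-0.106,0.193,0.08,-0.4,0,0,0,-0.133,0.242,0.08,-0.4,0,0,0,-0.15,0.275,0.08,-0.4,0,0,0,-0.159,0.29,0.08,-0.4,0,0,0,-0.159,0.29,0.08,-0.4,0,0,0,-0.159,0.29,0.08,-0.4])

```text
clock: 4.68
eef_pos: [512.8, 349.5, 109.4]
eef_rot: [-1.337, 1.571, -1.338]
wrist_force: [-0.0, -1.1, 0.1]
finger_gap: 38.9
```

Run:
```python
from h import *
s,c,P=wrist();print(s["clock"],s["eef_pos"],s["finger_gap"],s["wrist_force"])
cv2.imwrite("pics/w2.png",c["color"])
W=cloud(c,P).reshape(-1,3);W=W[~np.isnan(W[:,0])]
def f(x,y,r,lo,hi):
    k=(np.hypot(W[:,0]-x,W[:,1]-y)<r)&(W[:,2]>lo)&(W[:,2]<hi);p=W[k][:,:2].astype(np.float32)
    print(len(p),np.percentile(W[k][:,2],[10,50,90]).round(1),cv2.minEnclosingCircle(p),cv2.minAreaRect(p))
f(512,350,45,31,38)
f(512,350,24,75,104)
```

```text
4.675 [512.78940171 349.47431651 109.44521473] 38.93642141634935 [-0.01446387 -1.08505221  0.09679794]
1662 [32.4 33.4 34.3] ((511.53057861328125, 351.5741271972656), 33.674224853515625) ((502.3813781738281, 351.74249267578125), (67.2351303100586, 48.41446304321289), 88.64865112304688)
3736 [92.8 94.3 95.3] ((510.22076416015625, 349.9811706542969), 23.39336395263672) ((511.8190612792969, 348.3303527832031), (43.9660758972168, 39.578407287597656), 78.560302734375)
```

View pics/w2.png

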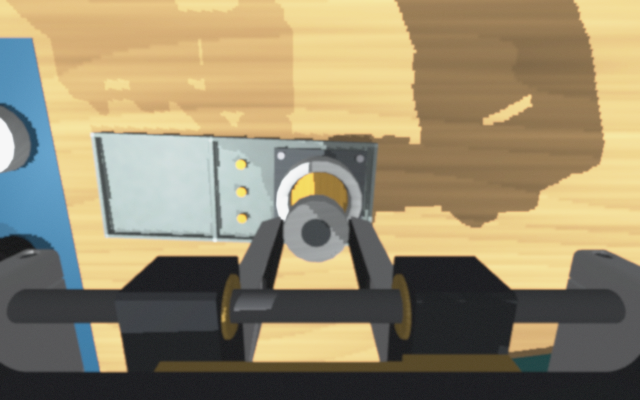

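Disc is held level, top at about (316,233); the mouth with the brass follower is centred at col 318. Lowering it into the bore.

>>> jog_arm(series=[0,0,0,-0.001,0.001,-0.02,-0.4,0,0,0,-0.001,0.001,-0.03,-0.4,0,0,0,-0.001,0.001,-0.038,-0.4,0,0,0,-0.001,0.001,-0.042,-0.4,0,0,0,-0.001,0.001,-0.046,-0.4,0,0,0,-0.001,0.001,-0.049,-0.4,0,0,0,-0.001,0.001,-0.051,-0.4,0,0,0,-0.001,0.001,-0.051,-0.4])

```text
clock: 5.72
eef_pos: [511.0, 351.7, 58.4]
eef_rot: [-2.015, 1.571, -2.015]
wrist_force: [-0.3, -0.0, -0.5]
finger_gap: 39.0
```

Run:
```python
from h import *
s,c,P=wrist();print(s["clock"],s["eef_pos"],s["finger_gap"],s["wrist_force"])
cv2.imwrite("pics/w3.png",cv2.resize(c["color"][100:300,200:440],None,fx=2.5,fy=2.5))
```

```text
5.725 [511.03467989 351.66758857  58.41487108] 39.010741114141354 [-0.25199975 -0.01666787 -0.47479903]
```

View pics/w3.png

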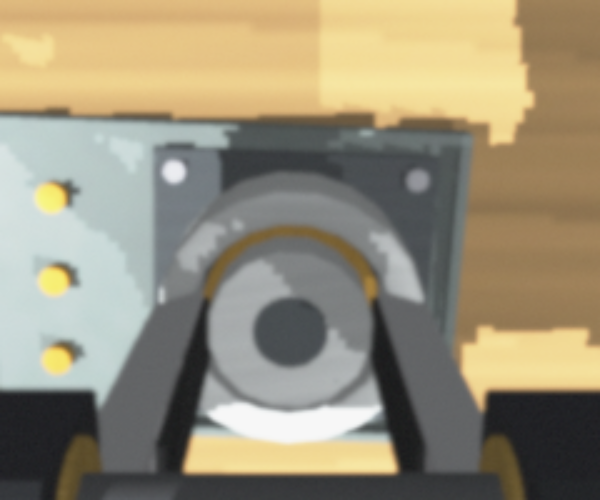

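Centred in the bore with no side force (disc at crop (290,330)). Lowering 3 mm more, then releasing and lifting.

>>> jog_arm(series=[0,0,0,0,0,-0.002,-0.4,0,0,0,0,0,-0.003,-0.4,0,0,0,0,0,-0.003,-0.4,0,0,0,0,0,-0.003,0.1,0,0,0,0,0,-0.003,0.1,0,0,0,0,0,-0.003,0.1,0,0,0,0,0,0.03,0.1,0,0,0,0,0,0.06,-1,0,0,0,0,0,0.06,-1,0,0,0,0,0,0.06,-1,0,0,0,0,0,0.06,-1])

```text
clock: 7.15
eef_pos: [510.6, 351.4, 117.2]
eef_rot: [-2.586, 1.569, -2.586]
wrist_force: [0.4, 0.3, 0.6]
finger_gap: 14.9
```

Run:
```python
from h import *
s,c,P=wrist();print(s["clock"],s["eef_pos"],s["finger_gap"],s["wrist_force"])
cv2.imwrite("pics/w4.png",cv2.resize(c["color"][60:300,180:460],None,fx=2.2,fy=2.2))
W=cloud(c,P).reshape(-1,3);W=W[~np.isnan(W[:,0])]
def f(x,y,r,lo,hi):
    k=(np.hypot(W[:,0]-x,W[:,1]-y)<r)&(W[:,2]>lo)&(W[:,2]<hi);p=W[k]
    A=np.c_[p[:,:2]-[x,y],np.ones(len(p))];print(len(p),"plane",np.linalg.lstsq(A,p[:,2],rcond=None)[0].round(3),[np.round(q,1) for q in cv2.minAreaRect(p[:,:2].astype(np.float32))])
f(512,351,26,36,50)
f(512,351,38,31,35.5)
```

```text
7.15 [510.62882541 351.35510843 117.19265141] 14.934634016412017 [0.43370675 0.33524129 0.5741437 ]
1850 plane [ 1.2000e-02 -1.0000e-03  4.0654e+01] [array([510.2, 351.1]), array([38.3, 39.3]), np.float64(41.9)]
1950 plane [1.0000e-03 1.0000e-03 3.3411e+01] [array([510.3, 351. ]), array([64.5, 65.8]), np.float64(37.6)]
```

View pics/w4.png

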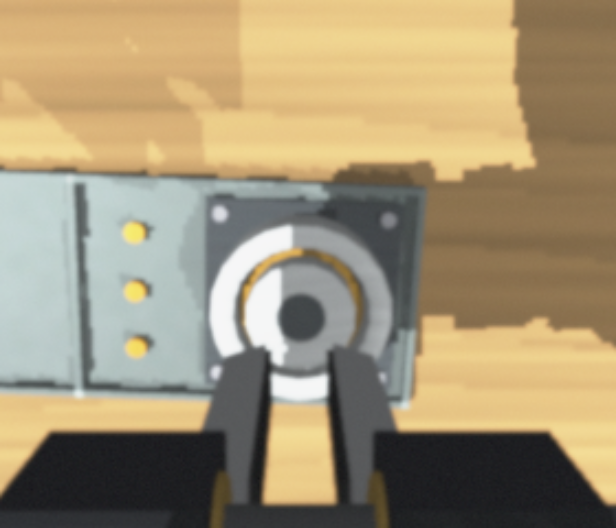

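The disc sits flat and concentric in the mouth (crop (300,315)), with its top 7 mm above the rim. Now pressing it with the shut fingers.

>>> jog_arm(series=[0,0,0,-0.001,-0.001,0,-1,0,0,0,-0.001,-0.001,-0.02,-1,0,0,0,-0.001,-0.001,-0.04,-1,0,0,0,-0.001,-0.001,-0.05,-1,0,0,0,-0.001,-0.001,-0.053,-1,0,0,0,-0.001,-0.001,-0.055,-1,0,0,0,-0.001,-0.001,-0.057,-1,0,0,0,-0.001,-0.001,-0.059,-1,0,0,0,-0.001,-0.001,-0.061,-1,0,0,0,-0.001,-0.001,-0.062,-1,0,0,0,-0.001,-0.001,-0.063,-1,0,0,0,-0.001,-0.001,-0.063,-1,0,0,0,-0.001,-0.001,-0.063,-1])

```text
clock: 8.82
eef_pos: [510.2, 350.7, 55.5]
eef_rot: [0.512, 1.57, 0.512]
wrist_force: [1.1, 1.4, 2.9]
finger_gap: 0.5
```

>>> jog_arm(series=[0,0,0,0,0,-0.001,-1,0,0,0,0,0,-0.002,-1,0,0,0,0,0,-0.002,-1,0,0,0,0,0,-0.002,-1])

```text
clock: 9.32
eef_pos: [510.1, 350.7, 53.4]
eef_rot: [0.276, 1.571, 0.276]
wrist_force: [2.4, 0.7, 2.6]
finger_gap: 0.2
```

>>> jog_arm(series=[0,0,0,0,0,-0.001,-1,0,0,0,0,0,-0.002,-1,0,0,0,0,0,-0.003,-1,0,0,0,0,0,-0.003,-1,0,0,0,0,0,-0.003,-1])

```text
clock: 9.95
eef_pos: [510.1, 350.7, 51.0]
eef_rot: [0.48, 1.57, 0.48]
wrist_force: [0.2, 0.4, 11.0]
finger_gap: 0.5
```

Force has risen to 11 N with the tips at 32 mm, so the follower is at its stop. Lifting to check.

>>> jog_arm(series=[0,0,0,0,0,0.01,-1,0,0,0,0,0,0.04,-1,0,0,0,0,0,0.07,-1,0,0,0,0,0,0.07,-1,0,0,0,0,0,0.07,-1])

```text
clock: 10.58
eef_pos: [509.5, 350.3, 119.4]
eef_rot: [-2.583, 1.569, -2.583]
wrist_force: [-0.3, -0.1, -0.8]
finger_gap: 0.3
```

Run:
```python
from h import *
s,c,P=wrist();print(s["clock"],s["eef_pos"],s["finger_gap"],s["wrist_force"])
cv2.imwrite("pics/w5.png",cv2.resize(c["color"][60:300,180:460],None,fx=2.2,fy=2.2))
W=cloud(c,P).reshape(-1,3);W=W[~np.isnan(W[:,0])]
def f(x,y,r,lo,hi,r0=0):
    d=np.hypot(W[:,0]-x,W[:,1]-y);k=(d<r)&(d>r0)&(W[:,2]>lo)&(W[:,2]<hi);p=W[k]
    A=np.c_[p[:,:2]-[x,y],np.ones(len(p))];print(len(p),"plane",np.linalg.lstsq(A,p[:,2],rcond=None)[0].round(3),[np.round(q,1) for q in cv2.minAreaRect(p[:,:2].astype(np.float32))])
f(510.2,351.1,15,22,50)
f(510.2,351.1,34,31,36,26)
```

```text
10.575 [509.51544548 350.31392733 119.37637709] 0.3123036160722517 [-0.26104263 -0.14471735 -0.84084166]
992 plane [4.0000e-03 3.0000e-03 3.1727e+01] [array([510.1, 351. ]), array([29.3, 29.1]), np.float64(69.3)]
1518 plane [ 3.0000e-03 -0.0000e+00  3.3442e+01] [array([507.2, 351.7]), array([66.8, 57.9]), np.float64(87.6)]
```

View pics/w5.png

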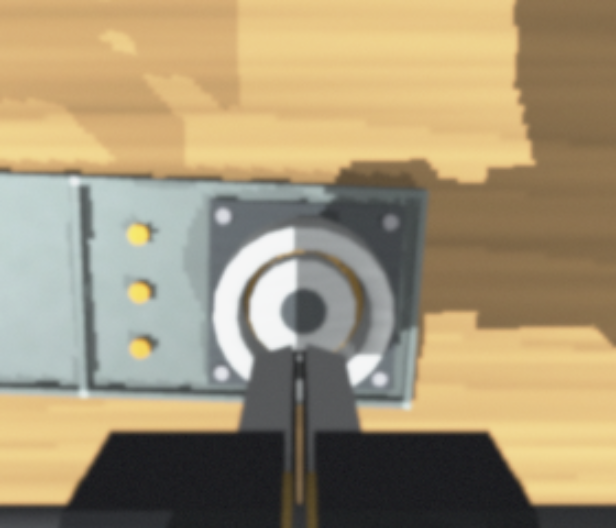

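The disc is 1.7 mm below the rim, flat and central. Next the small eyepiece.

>>> jog_arm(series=[0,0,0,0.012,-0.056,0,0.4,0,0,0,0.025,-0.112,0,0.4,0,0,0,0.037,-0.169,0,0.4,0,0,0,0.05,-0.225,0,0.4,0,0,0,0.058,-0.265,0,0.4,0,0,0,0.062,-0.2815,0,0.4,0,0,0,0.062,-0.2815,0,0.4,0,0,0,0.062,-0.2815,0,0.4])

```text
clock: 11.62
eef_pos: [571.7, 70.4, 120.1]
eef_rot: [2.96, 1.57, 2.962]
wrist_force: [-0.3, 0.1, -0.8]
finger_gap: 65.5
```

Run:
```python
from h import *
s,c,P=wrist();print(s["clock"],s["eef_pos"],s["finger_gap"],s["wrist_force"])
cv2.imwrite("pics/w6.png",c["color"])
W=cloud(c,P).reshape(-1,3);W=W[~np.isnan(W[:,0])]
d=np.hypot(W[:,0]-572,W[:,1]-69);k=(d<26)&(W[:,2]>40)&(W[:,2]<50);p=W[k];print(len(p),[np.round(q,1) for q in cv2.minAreaRect(p[:,:2].astype(np.float32))])
```

```text
11.625 [571.73055415  70.41643844 120.10353707] 65.46303875423443 [-0.33318008  0.13029395 -0.84713083]
1069 [array([571.8,  69.7]), array([29.6, 28.6]), np.float64(0.4)]
```

View pics/w6.png

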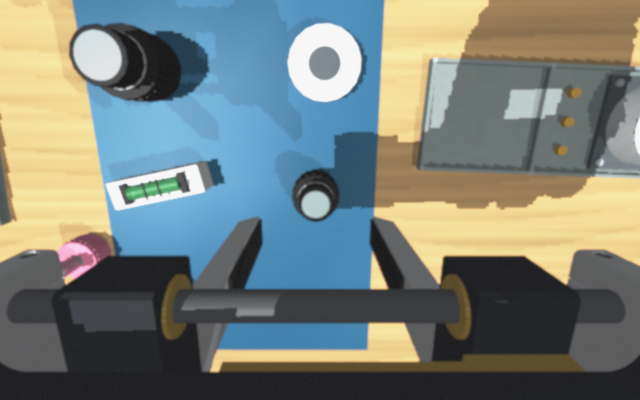

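Small eyepiece (315,203) is under the tool; the large one is at (100,55). Descending and gripping.

>>> jog_arm(series=[0,0,0,0,-0.001,-0.04,0.4,0,0,0,0,-0.001,-0.075,0.4,0,0,0,0,-0.001,-0.092,0.4,0,0,0,0,-0.001,-0.092,0.4,0,0,0,0,-0.001,-0.092,-0.4,0,0,0,0,-0.001,-0.092,-0.4,0,0,0,0,-0.001,-0.092,-0.4,0,0,0,0,-0.001,-0.092,-0.4,0,0,0,0,-0.001,-0.092,-0.4])

```text
clock: 12.8
eef_pos: [572.4, 68.2, 29.2]
eef_rot: [0.152, 1.57, 0.152]
wrist_force: [-1.3, 0.5, 5.9]
finger_gap: 39.7
```

>>> jog_arm(series=[0,0,0,0,0,0.025,-0.4,0,0,0,0,0,0.05,-0.4,0,0,0,-0.017,0.036,0.05,-0.4,0,0,0,-0.034,0.072,0.05,-0.4,0,0,0,-0.05,0.108,0.05,-0.4,0,0,0,-0.062,0.133,0.05,-0.4,0,0,0,-0.067,0.1435,0.05,-0.4,0,0,0,-0.067,0.1435,0.05,-0.4,0,0,0,-0.067,0.1435,0.03,-0.4,0,0,0,-0.067,0.1435,0.017,-0.4,0,0,0,-0.067,0.1435,0.012,-0.4,0,0,0,-0.067,0.1435,0.009,-0.4,0,0,0,-0.067,0.1435,0.008,-0.4,0,0,0,-0.067,0.1435,0.008,-0.4])

```text
clock: 14.55
eef_pos: [505.2, 211.7, 36.7]
eef_rot: [0.29, 1.57, 0.29]
wrist_force: [-0.2, -0.3, -1.3]
finger_gap: 39.6
```

Run:
```python
from h import *
s,c,P=wrist();print(s["clock"],s["eef_pos"],s["finger_gap"],s["wrist_force"])
cv2.imwrite("pics/w7.png",c["color"])
```

```text
14.55 [505.20492012 211.68367657  36.7289607 ] 39.578316877632304 [-0.23415013 -0.33585212 -1.28208713]
```

View pics/w7.png

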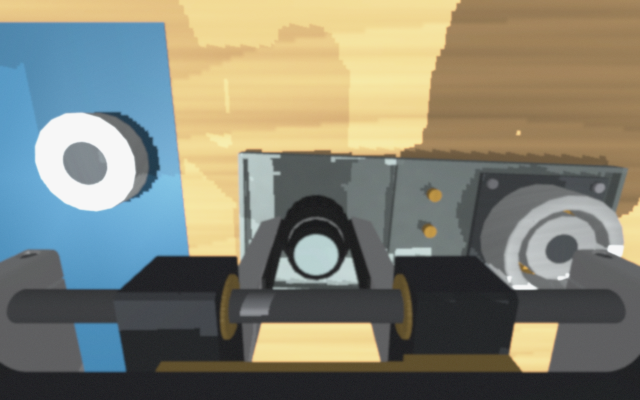

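The eyepiece (318,255) hangs upright inside the pocket. Lowering to contact.

>>> jog_arm(series=[0,0,0,0,0,-0.001,-0.4,0,0,0,0,0,-0.002,-0.4,0,0,0,0,0,-0.003,-0.4,0,0,0,0,0,-0.004,-0.4,0,0,0,0,0,-0.0045,-0.4,0,0,0,0,0,-0.0045,-0.4])

```text
clock: 15.35
eef_pos: [505.1, 211.7, 33.1]
eef_rot: [0.075, 1.571, 0.075]
wrist_force: [-7.7, -3.5, 16.9]
finger_gap: 39.5
```

On the floor (17 N). Easing up slightly, releasing slowly and lifting.

>>> jog_arm(series=[0,0,0,0,0,0.001,-0.4,0,0,0,0,0,0.001,-0.4,0,0,0,0,0,0.001,0.15,0,0,0,0,0,0.001,0.15,0,0,0,0,0,0.001,0.15,0,0,0,0,0,0.03,0.15,0,0,0,0,0,0.07,0.15,0,0,0,0,0,0.1,0.15,0,0,0,0,0,0.1,0.15])

```text
clock: 16.48
eef_pos: [505.9, 212.0, 133.9]
eef_rot: [0.332, 1.567, 0.332]
wrist_force: [-0.7, 0.3, -0.2]
finger_gap: 54.0
```

Run:
```python
from h import *
s,c,P=wrist();print(s["clock"],s["eef_pos"],s["finger_gap"],s["wrist_force"])
cv2.imwrite("pics/w8.png",c["color"])
W=cloud(c,P).reshape(-1,3);W=W[~np.isnan(W[:,0])]
d=np.hypot(W[:,0]-505,W[:,1]-212);k=(d<26)&(W[:,2]>40)&(W[:,2]<55);p=W[k];print(len(p),np.median(p[:,2]),[np.round(q,1) for q in cv2.minAreaRect(p[:,:2].astype(np.float32))])
```

```text
16.475 [505.93298028 211.96531743 133.8917515 ] 54.019700200857436 [-0.6949107   0.26921952 -0.23941633]
1028 47.89050064670485 [array([504.4, 210.9]), array([29.2, 28.7]), np.float64(0.0)]
```

View pics/w8.png

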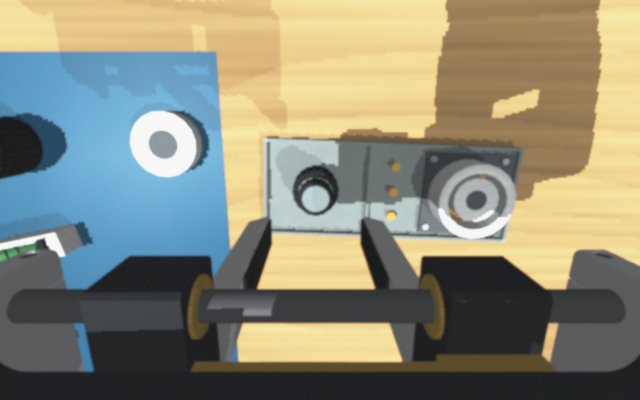

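The eyepiece stands upright in its pocket at (316,192). On to the brass foot screw.

>>> jog_arm(series=[0,0,0,0.028,-0.049,0,0.15,0,0,0,0.056,-0.097,0,0.15,0,0,0,0.083,-0.145,0,0.15,0,0,0,0.111,-0.193,0,0.15,0,0,0,0.139,-0.241,0,0.15,0,0,0,0.158,-0.275,0,0.15,0,0,0,0.166,-0.289,0,0.15,0,0,0,0.166,-0.289,0,0.15,0,0,0,0.166,-0.289,0,0.15])

```text
clock: 17.65
eef_pos: [670.6, -75.9, 131.6]
eef_rot: [2.839, 1.57, 2.84]
wrist_force: [0.3, -0.1, -0.0]
finger_gap: 54.1
```

Run:
```python
from h import *
s,c,P=wrist();print(s["clock"],s["eef_pos"],s["finger_gap"],s["wrist_force"])
cv2.imwrite("pics/w9.png",c["color"])
W=cloud(c,P).reshape(-1,3);W=W[~np.isnan(W[:,0])]
d=np.hypot(W[:,0]-672,W[:,1]+77);k=(d<26)&(W[:,2]>40)&(W[:,2]<55);p=W[k];print(len(p),np.median(p[:,2]),[np.round(q,1) for q in cv2.minAreaRect(p[:,:2].astype(np.float32))])
```

```text
17.65 [670.60260649 -75.93081001 131.5908292 ] 54.099646394164665 [ 0.31605202 -0.09085247 -0.04712202]
191 43.453812526857604 [array([671.5, -76.4]), array([12.6, 12.2]), np.float64(82.1)]
```

View pics/w9.png

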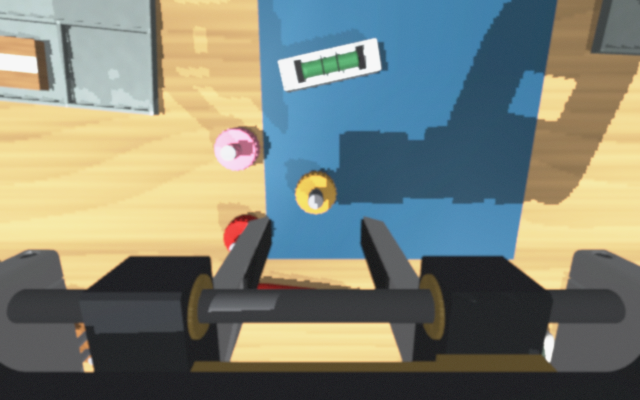

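Brass screw (315,192) is under the tool; pink (237,150) and red (243,235) are clear of the fingers.

>>> jog_arm(series=[0,0,0,0.001,0,-0.04,0.15,0,0,0,0.001,0,-0.08,0.15,0,0,0,0.001,0,-0.104,0.15,0,0,0,0.001,0,-0.104,0.15,0,0,0,0.001,0,-0.104,0.15,0,0,0,0.001,0,-0.104,-0.5,0,0,0,0.001,0,-0.104,-0.5,0,0,0,0.001,0,-0.104,-0.5,0,0,0,0.001,0,-0.104,-0.5], squeeze=20)

```text
clock: 18.82
eef_pos: [672.4, -77.2, 28.8]
eef_rot: [0.088, 1.57, 0.089]
wrist_force: [-0.9, 1.5, 6.3]
finger_gap: 35.3
```

>>> jog_arm(series=[0,0,0,0,0,0.035,-0.5,0,0,0,0,0,0.07,-0.5,0,0,0,0,0,0.07,-0.5,0,0,0,-0.024,-0.04,0.07,-0.5,0,0,0,-0.048,-0.08,0.07,-0.5,0,0,0,-0.072,-0.12,0.07,-0.5,0,0,0,-0.096,-0.16,0.07,-0.5,0,0,0,-0.107,-0.177,0.07,-0.5,0,0,0,-0.107,-0.177,0.07,-0.5,0,0,0,-0.107,-0.177,0.07,-0.5])

```text
clock: 20.08
eef_pos: [565.5, -253.3, 97.3]
eef_rot: [2.382, 1.57, 2.384]
wrist_force: [0.1, 0.1, -2.6]
finger_gap: 35.1
```

Run:
```python
from h import *
s,c,P=wrist();print(s["clock"],s["eef_pos"],s["finger_gap"],s["wrist_force"],s["joints"].round(2))
cv2.imwrite("pics/w10.png",c["color"])
for uv in [(0,0)]: pass
np.savez("w10.npz",P=P,**c)
```

```text
20.075 [ 565.45714264 -253.32482308   97.34311333] 35.07481162681945 [ 0.12657069  0.14568006 -2.61395321] [-0.48  0.58  1.43  0.    1.13 -2.05]
```

View pics/w10.png

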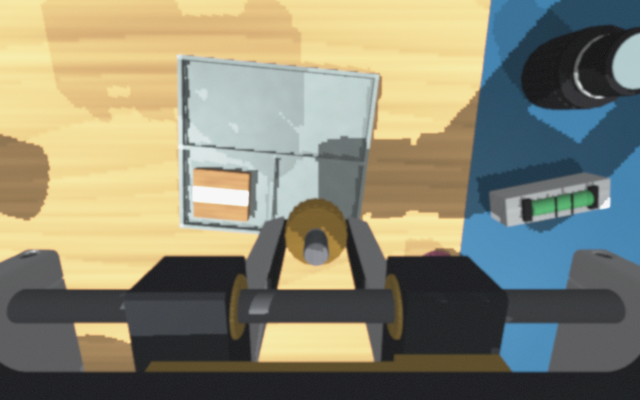

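Run:
```python
from h import *
c=dict(np.load("w10.npz"));P=c["P"]
for uv in [(276,157),(366,161),(180,57),(379,74),(180,147)]: print(uv,ray(c,*uv,10,P)[:2].round(1))
W=cloud(c,P).reshape(-1,3);W=W[~np.isnan(W[:,0])]
k=(np.abs(W[:,2]-13.5)<2)&(np.hypot(W[:,0]-561,W[:,1]+331)<32);print("carton",[np.round(q,1) for q in cv2.minAreaRect(W[k][:,:2].astype(np.float32))])
a=np.deg2rad(-5.15)
for q in [(0,1.5),(0,73),(-66.5,-73.5),(-66.5,73.5),(0,-73.5),(36,-40)]:
    print(q,(np.array([529.3,-287.8])+np.array([[np.cos(a),-np.sin(a)],[np.sin(a),np.cos(a)]])@q).round(1))
```

```text
(276, 157) [ 529.9 -285. ]
(366, 161) [ 533.1 -213.5]
(180, 57) [ 456.  -353.4]
(379, 74) [ 467.8 -206.4]
(180, 147) [ 522.  -360.3]
carton [array([ 560.6, -330.6]), array([44.6, 40.5]), np.float64(84.4)]
(0, 1.5) [ 529.4 -286.3]
(0, 73) [ 535.9 -215.1]
(-66.5, -73.5) [ 456.5 -355. ]
(-66.5, 73.5) [ 469.7 -208.6]
(0, -73.5) [ 522.7 -361. ]
(36, -40) [ 561.6 -330.9]
```

The pocket matches the prediction within 2 mm. Lowering.

>>> jog_arm(series=[0,0,0,0,0,-0.03,-0.5,0,0,0,0,0,-0.052,-0.5,0,0,0,0,0,-0.059,-0.5,0,0,0,0,0,-0.062,-0.5,0,0,0,0,0,-0.064,-0.5,0,0,0,0,0,-0.065,-0.5,0,0,0,0,0,-0.065,-0.5])

```text
clock: 21.0
eef_pos: [565.2, -254.4, 33.3]
eef_rot: [-0.394, 1.57, -0.394]
wrist_force: [-0.6, 0.1, -2.7]
finger_gap: 35.2
```

>>> jog_arm(series=[0,0,0,0,0,-0.001,-0.5,0,0,0,0,0,-0.002,-0.5,0,0,0,0,0,-0.002,-0.5])

```text
clock: 21.38
eef_pos: [565.3, -254.5, 32.7]
eef_rot: [-0.46, 1.57, -0.46]
wrist_force: [-7.9, 3.6, 15.5]
finger_gap: 35.3
```

Contact felt. Release and lift.

>>> jog_arm(series=[0,0,0,0,0,0.001,-0.5,0,0,0,0,0,0.001,-0.5,0,0,0,0,0,0.001,0.1,0,0,0,0,0,0.001,0.1,0,0,0,0,0,0.001,0.1,0,0,0,0,0,0.03,0.1,0,0,0,0,0,0.07,0.1,0,0,0,0,0,0.1,0.1,0,0,0,0,0,0.1,0.1])

```text
clock: 22.5
eef_pos: [565.9, -254.8, 133.2]
eef_rot: [-0.475, 1.567, -0.474]
wrist_force: [0.2, 1.1, -0.6]
finger_gap: 52.0
```

Run:
```python
from h import *
s,c,P=wrist();print(s["clock"],s["eef_pos"],s["finger_gap"],s["wrist_force"])
cv2.imwrite("pics/w11.png",c["color"])
W=cloud(c,P).reshape(-1,3);W=W[~np.isnan(W[:,0])]
for x,y,r,lo,hi in [(565.3,-254.5,26,42,55),(564,-66,50,22,29)]:
    d=np.hypot(W[:,0]-x,W[:,1]-y);k=(d<r)&(W[:,2]>lo)&(W[:,2]<hi);p=W[k];print(len(p),np.median(p[:,2]) ,[np.round(q,1) for q in cv2.minAreaRect(p[:,:2].astype(np.float32))])
```

```text
22.5 [ 565.92238691 -254.76888143  133.23496383] 51.958250919753986 [ 0.15735736  1.12388912 -0.57650142]
212 47.44782756857718 [array([ 564.7, -254.5]), array([13. , 12.4]), np.float64(0.4)]
2066 23.996832594441656 [array([563.6, -65.9]), array([24.5, 80.7]), np.float64(11.9)]
```

View pics/w11.png

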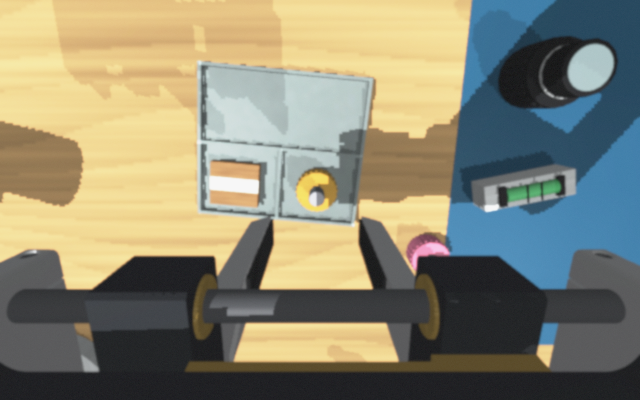

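The screw stands upright in its pocket, thread up at (316,190). The level measures (563.6,-65.9) at 11.9°. Moving over it and turning the jaws across it.

>>> jog_arm(series=[0,0,-0.17,0,0.024,0,0.1,0,0,-0.34,0,0.048,0,0.1,0,0,-0.51,-0.001,0.072,0,0.1,0,0,-0.68,-0.001,0.096,0,0.1,0,0,-0.85,-0.001,0.12,0,0.1,0,0,-1.02,-0.002,0.144,0,0.1,0,0,-1.19,-0.002,0.168,0,0.1,0,0,-1.363,-0.002,0.189,0,0.1,0,0,-1.363,-0.002,0.189,0,0.1,0,0,-1.363,-0.002,0.189,0,0.1,0,0,-1.363,-0.002,0.189,0,0.1])

```text
clock: 23.92
eef_pos: [562.9, -66.1, 130.6]
eef_rot: [-1.842, 1.57, 3.079]
wrist_force: [-0.3, 0.0, 0.6]
finger_gap: 51.7
```

Run:
```python
from h import *
s,c,P=wrist();print(s["clock"],s["eef_pos"],s["finger_gap"],s["wrist_force"])
print(R.from_euler("xyz",s["eef_rot"]).as_matrix().round(3))
cv2.imwrite("pics/w12.png",c["color"])
W=cloud(c,P).reshape(-1,3);W=W[~np.isnan(W[:,0])]
for x,y,r,lo,hi in [(564,-66,50,22,29)]:
    d=np.hypot(W[:,0]-x,W[:,1]-y);k=(d<r)&(W[:,2]>lo)&(W[:,2]<hi);p=W[k];print(len(p),np.median(p[:,2]) ,[np.round(q,1) for q in cv2.minAreaRect(p[:,:2].astype(np.float32))])
```

```text
23.925 [562.91945821 -66.05951307 130.57113405] 51.689797203432896 [-0.30486273  0.04220747  0.57905601]
[[-0.001  0.978  0.208]
 [ 0.     0.208 -0.978]
 [-1.    -0.001 -0.   ]]
2038 24.086307734082936 [array([563.3, -65.4]), array([23.7, 79.7]), np.float64(11.6)]
```

View pics/w12.png

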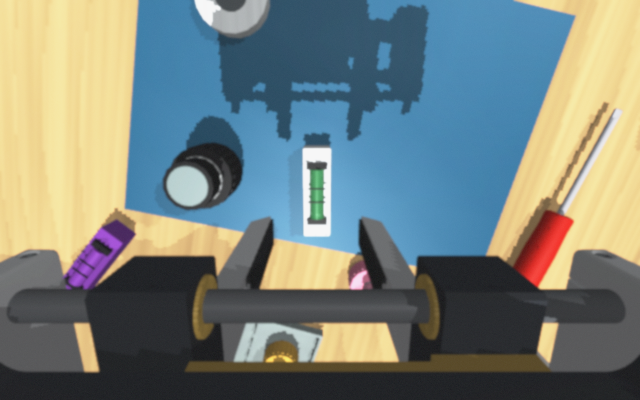

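Jaws straddle the level (316,192) squarely; large eyepiece (200,178) is clear. Descending and gripping.

>>> jog_arm(series=[0,0,0,0,0,-0.04,0.1,0,0,0,0,0,-0.08,0.1,0,0,0,0,0,-0.103,0.1,0,0,0,0,0,-0.103,0.1,0,0,0,0,0,-0.103,0.1,0,0,0,0,0,-0.103,-0.7,0,0,0,0,0,-0.103,-0.7,0,0,0,0,0,-0.103,-0.7,0,0,0,0,0,-0.103,-0.7,0,0,0,0,0,-0.103,-0.7], squeeze=20)

```text
clock: 25.22
eef_pos: [563.2, -65.4, 28.3]
eef_rot: [1.064, 1.57, -0.299]
wrist_force: [-2.1, -0.4, 5.1]
finger_gap: 24.1
```

>>> jog_arm(series=[0,0,0,0,0,0.035,-0.7,0,0,0,0,0,0.07,-0.7,0,0,0,0,0,0.07,-0.7,0,0,-0.06,-0.005,-0.045,0.07,-0.7,0,0,-0.12,-0.015,-0.09,0.07,-0.7,0,0,-0.18,-0.03,-0.135,0.07,-0.7,0,0,-0.24,-0.05,-0.18,0.07,-0.7,0,0,-0.28,-0.063,-0.208,0.07,-0.7,0,0,-0.297,-0.067,-0.219,0.07,-0.7,0,0,-0.297,-0.067,-0.219,0.07,-0.7,0,0,-0.297,-0.067,-0.219,0.07,-0.7])

```text
clock: 26.6
eef_pos: [496.5, -283.3, 97.6]
eef_rot: [-2.363, 1.57, 2.262]
wrist_force: [0.0, -0.3, -1.2]
finger_gap: 23.8
```

Run:
```python
from h import *
s,c,P=wrist();print(s["clock"],s["eef_pos"],s["finger_gap"],s["wrist_force"])
print(R.from_euler("xyz",s["eef_rot"]).as_matrix().round(3))
cv2.imwrite("pics/w13.png",c["color"])
```

```text
26.6 [ 496.45671144 -283.31080159   97.59251518] 23.809257789789946 [ 0.04239108 -0.25631932 -1.1504238 ]
[[-0.     0.996 -0.087]
 [ 0.    -0.087 -0.996]
 [-1.    -0.    -0.   ]]
```

View pics/w13.png

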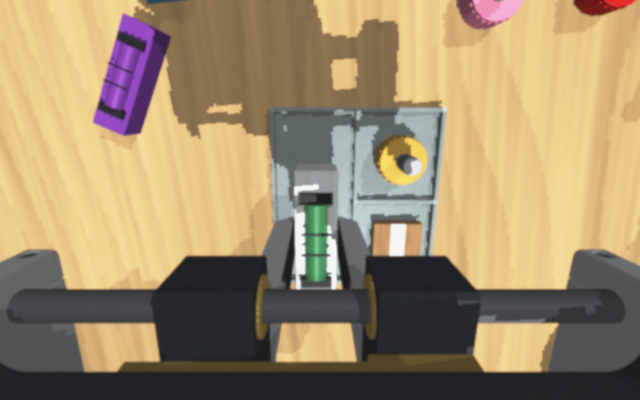

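The level (316,235) is aligned over the long pocket. Lowering.

>>> jog_arm(series=[0,0,0,0,0,-0.03,-0.7,0,0,0,0,0,-0.052,-0.7,0,0,0,0,0,-0.059,-0.7,0,0,0,0,0,-0.062,-0.7,0,0,0,0,0,-0.064,-0.7,0,0,0,0,0,-0.065,-0.7,0,0,0,0,0,-0.065,-0.7])

```text
clock: 27.52
eef_pos: [496.2, -284.4, 33.2]
eef_rot: [1.137, 1.57, -0.523]
wrist_force: [-0.2, -0.7, -1.3]
finger_gap: 23.4
```

>>> jog_arm(series=[0,0,0,0,0,-0.001,-0.7,0,0,0,0,0,-0.002,-0.7,0,0,0,0,0,-0.002,-0.7])

```text
clock: 27.9
eef_pos: [496.2, -284.5, 32.2]
eef_rot: [0.941, 1.57, -0.719]
wrist_force: [-6.7, 3.1, 14.5]
finger_gap: 23.9
```

Contact felt. Release slowly to a 36 mm gap and lift.

>>> jog_arm(series=[0,0,0,0,0,0.001,-0.7,0,0,0,0,0,0.001,-0.7,0,0,0,0,0,0.001,-0.25,0,0,0,0,0,0.001,-0.25,0,0,0,0,0,0.001,-0.25,0,0,0,0,0,0.03,-0.25,0,0,0,0,0,0.07,-0.25,0,0,0,0,0,0.12,-0.25,0,0,0,-0.1,0.05,0.17,-0.25,0,0,0,-0.1,0.05,0.17,-0.25,0,0,0,-0.1,0.05,0.17,-0.25])

```text
clock: 29.28
eef_pos: [394.7, -233.7, 203.3]
eef_rot: [1.035, 1.567, -0.625]
wrist_force: [0.3, 0.4, -0.0]
finger_gap: 34.9
```

Run:
```python
from h import *
s=manip.read_state();print(s["clock"],s["eef_pos"],s["qd"].round(3))
c=manip.camera("scene");cv2.imwrite("pics/scene1.png",c["color"])
t=manip.camera("top");cv2.imwrite("pics/top1.png",t["color"])
for n,c in(("top",t),("scene",c)):
  W=cloud(c).reshape(-1,3);W=W[~np.isnan(W[:,0])]
  for nm,x,y,r,lo,hi in [("level",496,-284.5,44,24,40),("screw",565,-254.5,26,42,55),("eyep",505,211,26,42,55),("bore",511,350.5,16,15,50),("bigE",466.5,-70,35,60,75),("bigD",464,75,40,12,20)]:
    d=np.hypot(W[:,0]-x,W[:,1]-y);k=(d<r)&(W[:,2]>lo)&(W[:,2]<hi);p=W[k]
    if len(p)<4: print(n,nm,"none");continue
    print(n,nm,len(p),np.percentile(p[:,2],[10,50,90]).round(1),[np.round(q,1) for q in cv2.minAreaRect(p[:,:2].astype(np.float32))])
```

```text
29.275 [ 394.74675193 -233.7263659   203.25796885] [ 0.005  0.102 -0.065  0.001 -0.027  0.007]
top level 392 [26.4 29.4 33.4] [array([ 497. , -281.3]), array([71.4, 24.4]), np.float64(84.7)]
top screw 36 [44.7 47.7 48.9] [array([ 564.3, -255.8]), array([11.7, 11.1]), np.float64(46.3)]
top eyep 164 [45.7 48.2 49.9] [array([504.4, 209.3]), array([28.5, 27.8]), np.float64(45.0)]
top bore 172 [30.1 32.  33.6] [array([511.3, 350.6]), array([29.9, 29.6]), np.float64(47.0)]
top bigE 284 [64.3 66.2 68.2] [array([466.7, -69.9]), array([36. , 36.2]), np.float64(89.6)]
top bigD 570 [14.1 15.9 17.8] [array([464.4,  75.3]), array([56.2, 55.4]), np.float64(45.1)]
scene level 393 [26.4 29.7 34.6] [array([ 497.7, -284.5]), array([80.6, 27.9]), np.float64(85.5)]
scene screw 38 [44.6 47.7 50.4] [array([ 566.6, -255.3]), array([13. , 11.3]), np.float64(13.2)]
scene eyep 91 [44.3 48.7 51.5] [array([506.9, 209. ]), array([27.9, 28.6]), np.float64(44.6)]
scene bore 71 [31.  33.4 34.9] [array([510.8, 350.5]), array([28.2, 29.7]), np.float64(29.3)]
scene bigE 184 [63.  66.5 68.8] [array([468.3, -69.6]), array([36.6, 39.2]), np.float64(56.5)]
scene bigD 308 [14.1 16.6 18.8] [array([465.7,  75.8]), array([54.4, 60.1]), np.float64(52.0)]
```

View pics/scene1.png

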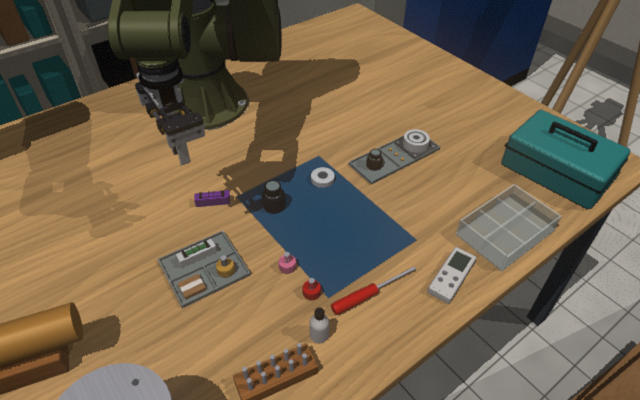

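View pics/top1.png

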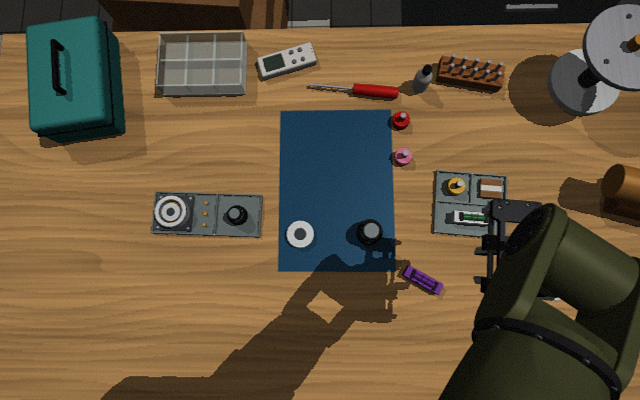

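All four parts are in place: level (470,217), screw (457,186), eyepiece (237,213) and disc (171,211) in the top view. The large eyepiece and the large disc haven't moved. Handing in.

```bash
python3 -c "
from cell import manip
print(manip.sign_off(), manip.read_state()['clock'])"
```

```text
the job is handed in; nothing more can be done
the job is handed in; nothing more can be done
```

I made up both kits and handed the job in at about 29 s of the 112 s allowed; `sign_off()` gives no verdict. No check failed.

- **Levelling kit:** The level lies flat in the long pocket. The brass foot screw stands thread up in the small pocket, its top at about 47.5 mm, as expected on the 4 mm floor.
- **Sighting kit:** The small eyepiece stands upright in its pocket, top at about 48 mm. The small disc is pressed to the follower's stop, flat, about 1.7 mm below the mouth and about 1 mm or less off its axis.
- **Set-down:** The level, screw and eyepiece were each lowered until the wrist felt 15–17 N of contact, then released. None was dropped.
- **Left alone:** By the top camera, the large eyepiece and large disc are within about 1 mm of where they started. The red and pink screws and the purple level were not touched.

The cameras disagree by 1–3 mm in places, within or close to the stated calibration error. For example, the scene camera puts the disc's top about 1 mm higher than the top and wrist cameras do. It was still just below the 34 mm mouth in that view. In the last top view the arm partly hid the level, but the scene camera saw its full 80 mm.

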